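# Clip the bracket, rock the locating block out of its nest

## Task

Take the red spring clamp off its parking rail and clip it over the blue fence and the steel bracket's upright leg, near the middle of the fence, then let go of it. Then grip the orange locating block by its steel stem and rock it in its tight nest, tilting it well over (about ten degrees) first towards the yellow housing and then towards the black one, to and fro until it frees; a straight pull lifts the whole fixture off its dowels, so keep that down. Finish still holding the block upright and still, just clear (a finger's breadth or two) above its nest, with the clamp still clipped on and the clutter round about left alone.

Things in the scene. Friction and masses are not known exactly. Their poses are not given: they have to be found in the camera images.
- base: Fixed steel subplate 170 x 260 x 10 mm (x, y, z), origin at the centre of its underside. Over it an aluminium fixture plate 150 x 240 x 12 mm (top 22 mm above the bench) with a blue fence and, at its -y end, the nest; two dowels keep the plate from shifting sideways, it can only lift.
- fixture (a joint): Lift of the fixture plate off the subplate, m: 0 seated, must stay below 0.006. Only weight holds it down (about 21 N with bracket and clamp): less than a straight pull on the seated block takes (about 30 to 40 N), more than sliding one side of the block at a time takes.
- nest (a point): Centre of the nest's floor (plate top, 22 mm above the bench); axes as the base: x runs from the black spring housing to the yellow one, z up. Steel cheeks at +-y (1.5 mm clear of the block), housings at +-x starting 33 mm from the centre; all 26 mm high. The sprung noses alone hold the block; it is free once its underside is above them.
- pad_far (a joint): Sprung brass nose of the yellow (+x) housing, m outward, 0 at the start. It presses on the block's side 20 mm above the nest floor and 20 mm from the centre, resists sliding with about 15 to 20 N, yields 8 mm. With the block turned about one nose as pivot its other side climbs, so rocking to and fro walks it up.
- pad_near (a joint): The like nose of the black (-x) housing.
- block: Locating block, 0.24 to 0.39 kg: orange body 40 x 30 x 44 mm (x, y, z) with a square steel stem 24 x 24 mm on top from 44 to 90 mm. Origin at the centre of its underside, z up; it starts fully down in the nest, axes as the nest's.
- block_top (a point): Centre of the top of the block's stem, 90 mm above its underside; axes as the block.
- clip_spot (a point): Where to clip: the top edge, half way along the blue fence, midway through the joint thickness of fence and bracket leg (9 mm together). x is across the fence, y along it, z up. Fence and leg stand 45 mm above the plate (their top is 67 mm above the bench); the fence runs 55 mm either way along y.
- bracket: Loose steel angle 135 mm long (y), upright leg 4 mm thick and 45 mm high standing against the fence's -x face, foot 40 mm wide to -x and 4 mm thick. Origin at the bottom of the leg's fence-side face, half way along. 0.3 kg. It must stay within 15 mm of where it starts.
- clamp: Red spring clamp like a big clothes peg, 24 mm wide (y), 0.09 kg, jaws down. Origin midway between the jaws at their tips; z up, jaws and handles move along x. Pivot 45 mm above the tips, jaw pads the lowest 14 mm, throat 38 mm deep. Handles 52 to 110 mm above the tips. It starts clipped on the rail, its tips 14 mm below the rail's top edge.
- clamp_jaw (a joint): Opening angle of the clamp, rad: 0 with the jaws 9 mm apart (clipped; handles 47 mm over their outer faces, 88 mm above the tips), 0.4 squeezed to the stop (handles parallel, 30 mm over the faces, jaws about 27 mm apart). A spring closes it; squeezing takes about 12 N.
- rail: Fixed parking rail: upright aluminium bar 9 mm thick (x), 160 mm long (y), top edge 80 mm above the bench, on a dark foot 70 x 180 x 10 mm. Origin at the centre of its underside.
- parts_bin: Bystander: blue open bin 140 x 100 x 60 mm, origin at the centre of its underside.
- spool_blue: Bystander: spool of blue wire, diameter 100, 55 mm high.
- spool_yellow: Bystander: spool of yellow wire, diameter 100, 55 mm high.
- meter: Bystander: yellow hand meter 130 x 70 x 35 mm lying flat.
- screwdriver: Bystander: screwdriver lying on the bench.
- wrench: Bystander: wrench lying on the bench.
- oil_can: Bystander: small white bottle, diameter 44, 110 mm high.
There are look-alikes about, which are no part of the job. What is shaped like the clamp but green or turquoise is not meant.

How it is judged:
On the way, in this order (a step that is already met when the one before it is completed fails the run):
1. the clamp is clipped over fence and bracket leg within 30 mm of the fence's middle, both jaws pressing, and is let go (x of clamp in the frame of clip_spot between -0.006 and 0.006 m and y of clamp in the frame of clip_spot between -0.03 and 0.03 m and z of clamp in the frame of clip_spot between -0.037 and -0.005 m and contact force between clamp and bracket above 1.5 N and contact force between clamp and base above 1.5 N and contact force between the fingers and clamp below 0.1 N), for 0.2 s.
2. the gripped block, still low in its nest (raised less than 20 mm), is tilted more than 0.09 rad towards the yellow housing (z of block in the frame of nest below 0.02 m and angle between the z axis of block and the z axis of nest, either way round above 0.09 rad and contact force between the fingers and block above 1 N and x of block_top in the frame of nest above 0.005 m), for 0.05 s.
3. then, still low in the nest, it is tilted more than 0.09 rad towards the black housing (z of block in the frame of nest below 0.02 m and angle between the z axis of block and the z axis of nest, either way round above 0.09 rad and contact force between the fingers and block above 1 N and x of block_top in the frame of nest below -0.005 m), for 0.05 s.
At the end, for the whole second after the job is handed in: The fingers hold the block upright (0.15 rad) and still, underside 29 to 75 mm above the nest floor, within 30 mm sideways of it, touching nothing else; the fixture is seated (lift under 2 mm); the clamp, let go, grips fence and bracket within 30 mm of mid-fence, tips 5 to 37 mm below the edge (all of step 1 and z of block in the frame of nest between 0.029 and 0.075 m and horizontal distance between block and nest below 0.03 m and angle between block's own z axis and vertical below 0.15 rad and contact force between the fingers and block above 2 N and contact force between block and base below 0.1 N and contact force between block and bracket below 0.1 N and contact force between block and clamp below 0.1 N and linear speed of block below 0.02 m/s and value of joint fixture below 0.002 m); the arm keeps its last pose, push and grip.
It fails at once if the fixture plate lifted 6 mm or more off its subplate (value of joint fixture above 0.006 m).
It fails at once if the bracket was shifted more than 15 mm (distance of bracket from where it was at the start of the episode above 0.015 m).
It fails at once if a bystander was moved more than 30 mm (distance of any of parts_bin, spool_blue, spool_yellow, meter, screwdriver, wrench, oil_can from where it was at the start of the episode above 0.03 m).
It also fails if it takes over 50 s, if anything falls off the work surface, if the arm or the gripper's body presses on something with over 40 N, if the wrist force passes 120 N, or if a joint passes its speed limit or range.

## Robot

A 6-joint arm with a two-finger parallel gripper is mounted at the origin on the work surface. World frame = base frame: x ahead of the robot, y to its left, z up, the work surface at z = 0. Lengths are in m, angles in rad, forces in N, time in s.
With the tool pointing down it reaches from about 0.3 to 0.875 m from the base axis. Payload 6.4 kg.
Tool frame: the origin (TCP) lies on the mounting face of the last link; the fingertips stand 173 mm ahead of it and the grasp point (between the pads) lies 155 mm ahead of it; y points along the fingers, x is the direction in which the jaws open and shut, and the axes are right-handed (so a half turn about y gives the same grasp; the last joint's range is limited). The gripper opens to 85 mm and grips with 20 to 120 N. Pads are 22 mm wide; open, the fingers measure 114 mm over their backs; the gripper's body (76 mm by 85 mm) begins 54 mm behind the grasp point. The pads swing forward as they close: fully open they stand 13 mm farther back than shut.
Start: joints at [-0.206, 0.181, 1.607, -0, 1.354, -0.206], TCP at [0.575, 0, 0.405] pointing down, gripper open.
Joint ranges: [-2.99, 2.99], [-0.89, 2.07], [0.3, 2.58], [-1.14, 4.28], [0, 2.63], [-3.12, 3.12]. Speed limits (rad/s): [2.57, 2.57, 3.01, 3.14, 3.14, 3.14].

## Interface

Orientations are given as a unit quaternion [w, x, y, z].
In Python, from bench import * gives the robot as it stands.
- The arm moves only by the tool move_arm, never from a script. Its argument "moves" is a list of rows, each a list of 3 entries, a list of its own where there are three numbers: the opening, from 0 (shut) to 1 (fully open), then the shift along the tool's x, y, z in m, then the turn, a rotation vector about the tool's x, y, z in rad. In form: [[gripper, [x, y, z], [ax, ay, az]], ...]. A call has 1 to 8 rows; each row shifts and turns the commanded pose from where the row before left it, along the tool's axes as they then stand; what a row does not reach is not made up. A row lasts 1/12 s, in which the tool goes at most 41.7 mm and 7.16 degrees, less where a joint would pass 70% of its speed; a pose out of reach is approached as far as the arm can. A call is refused whole if a number of a shift passes 0.0417 or a number of a turn 0.125, either way. A call with a gripper value outside its range is refused whole. The fingers move at their own pace and stop on an object; the grip force is fixed at half the most. Time passes only in rows, so rows that do not move let the fingers close. It gives the time, the measured TCP pose, the force and the opening at its end, in the units of the state.
- get_obs(): the state, without advancing time (a new reading comes with each control period).
- camera(name): name is "scene" or "side" or "wrist"; returns a dict with "pixels" (384x512x3 uint8, red, green, blue), "z_map" (384x512 float32, m along the optical axis (not along the pixel's ray), 0 where there is no reading), "fov_y" (degrees; the focal length in pixels is half the picture's height over the tangent of half this angle, whatever the lens; pixels are square), "cx", "cy" (the principal point, pixels), "cam_to_world" (4x4, takes a point from camera to world coordinates). Camera axes: x right, y down, z forward; pixel columns grow to the right and rows downward; lengths in m; the calibration is good to about 2 mm. The wrist camera is an equidistant fisheye: a pixel r from the principal point sees the ray r / f radians off the axis. A picture is of the moment at which its call begins.
- hand_in(): hands the job in, once; it reports no verdict.
The state is a dict: "time_s": time; "q": joint angles; "dq": joint speeds; "joint_efforts": joint torques, N m; "eef_pos": TCP position; "eef_rot": TCP orientation; "wrist_force": force on the tool from outside, world axes, zero at the start; "torque": the same for the moment, N m; "opening": opening from 0.0 (shut) to 1.0 (fully open).
Only numpy, scipy, OpenCV 4.12 (cv2) and the standard library are available. Lean on these libraries where they do the work, as an engineer would, in place of code of your own. Each camera call takes 0.05 s, during which the arm holds its last target. There are 200 camera calls.

## Working session

There is one attempt and no reset: what is moved stays moved. The work goes in short steps, Python scripts to look and compute and a tool call to move; the robot and the scene stay as the last step left them, time stands still between calls to the robot, and variables do not carry over. Pictures are saved under pics/ and viewed, about 8 in all and at most 12, crops included, and the job is handed in when it is done.

Besides the shell and the picture viewer there is one more tool, called as a command line: name --argument value ..., lists and objects as JSON in quotes. move_arm: Moves the arm, as the interface text tells. Its arguments: {"type":"object","properties":{"moves":{"type":"array","items":{"type":"array"}}},"required":["moves"]}

```bash
ls; mkdir -p pics; cat > h.py <<'E'
from bench import *
import numpy as np, cv2
def f(c): return 192/np.tan(np.radians(c["fov_y"])/2)
def world(c,u,v,z=None):
    z=c["z_map"][v,u] if z is None else z
    p=np.array([(u-c["cx"])/f(c)*z,(v-c["cy"])/f(c)*z,z,1.]); return (c["cam_to_world"]@p)[:3]
def cloud(c):
    v,u=np.mgrid[:384,:512]; z=c["z_map"]
    if c.get("fish"):
        dx,dy=u-c["cx"],v-c["cy"]; r=np.hypot(dx,dy)+1e-9; t=np.tan(np.minimum(r/f(c),1.5)); X=dx/r*t*z; Y=dy/r*t*z
    else: X=(u-c["cx"])/f(c)*z; Y=(v-c["cy"])/f(c)*z
    P=np.stack([X,Y,z,np.ones_like(z)],-1)@c["cam_to_world"].T
    P[z<=0]=np.nan
    return P[...,:3]
def save(name,img,s=1):
    cv2.imwrite("pics/"+name,cv2.resize(img,None,fx=s,fy=s,interpolation=cv2.INTER_CUBIC)[...,::-1])
E
python3 - <<'E'
from h import *
a,b=camera("scene"),camera("side")
np.savez("c0.npz",a=a,b=b)
for c in (a,b): print(c["fov_y"],c["cam_to_world"].round(3).tolist())
save("scene0.png",a["pixels"],1.5);save("side0.png",b["pixels"],1.5)
o=get_obs();print(o["eef_rot"],o["wrist_force"],o["opening"],o["time_s"])
E
```

```text
pics
52.70904909517628 [[-0.395, 0.562, -0.727, 1.407], [0.919, 0.242, -0.312, 0.334], [0.0, -0.791, -0.612, 0.801], [0.0, 0.0, 0.0, 1.0]]
43.93635389571673 [[-0.985, -0.113, 0.129, 0.417], [-0.171, 0.576, -0.799, 0.877], [0.016, -0.81, -0.587, 0.782], [0.0, 0.0, 0.0, 1.0]]
[ 7.07226198e-01 -7.06986960e-01  5.18208871e-04  5.23797563e-04] [ 0.53150502  0.36806785 -0.03219482] 1.0014602756548938 0.1
```

View pics/scene0.png

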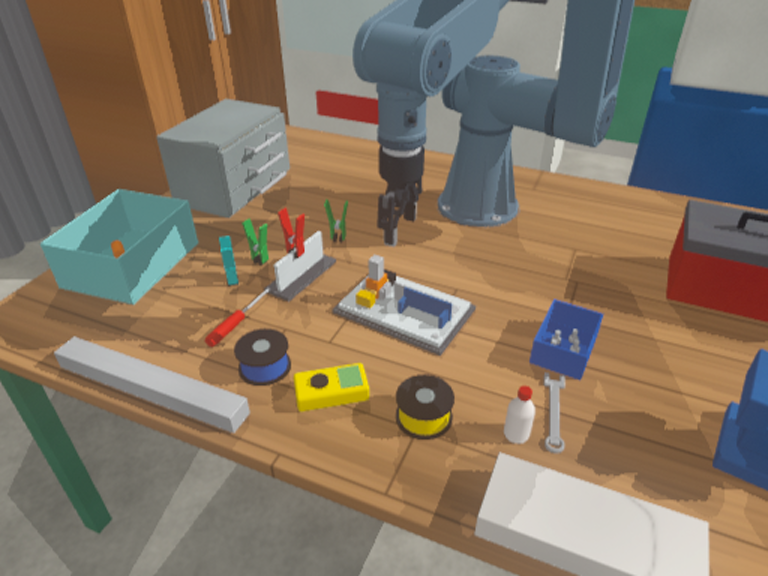

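View pics/side0.png

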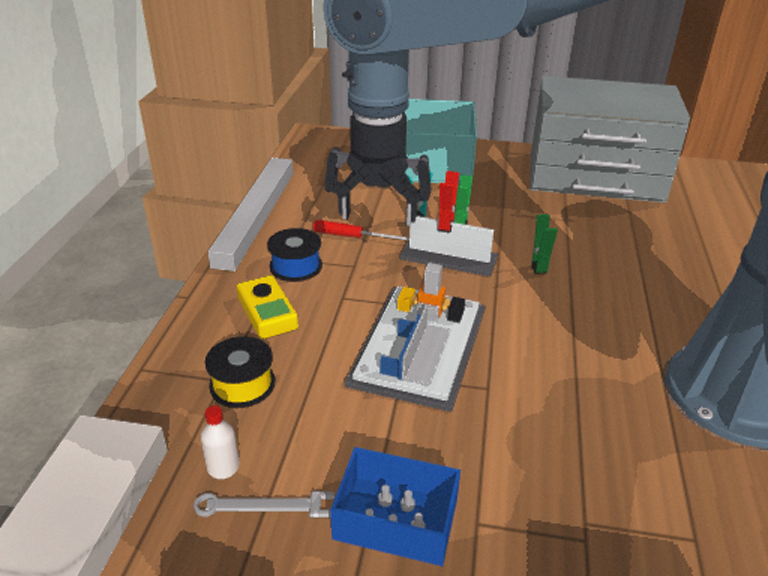

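Scene view (1.5×): the red clamp is on the white rail at (292,232), with look-alikes in green at (257,240) and (337,220) and in turquoise at (228,260). In the side view the red clamp is at (449,200), the block and stem at (432,285), and the fence and bracket at (405,345). Only the one at (292,232) is both red and on the rail. I'll measure it and confirm with a crop.

```bash
python3 - <<'E'
from h import *
d=np.load("c0.npz",allow_pickle=True); a,b=d["a"].item(),d["b"].item()
from numpy import s_
for n,c,rois in (("scene",a,dict(red=(180,130,210,175),fence=(262,185,305,222),block=(232,165,275,205),rail=(180,150,225,200))),
              ("side",b,dict(red=(285,110,310,160),fence=(250,205,285,255),block=(260,170,312,218),rail=(265,140,335,185)))):
    P=cloud(c); hsv=cv2.cvtColor(c["pixels"],cv2.COLOR_RGB2HSV)
    for k,(u0,v0,u1,v1) in rois.items():
        h=hsv[v0:v1,u0:u1]; p=P[v0:v1,u0:u1]
        H,S,V=[h[...,i].astype(int) for i in range(3)]
        sub={"red":((H<6)|(H>174))&(S>150),"fence":(H>100)&(H<125)&(S>110),"block":(H>6)&(H<17)&(S>170),"rail":(S<60)&(V>140)}[k]
        q=p[sub]; q=q[~np.isnan(q).any(1)]; q=q[q[:,2]>0.012]
        m=np.percentile(q,[2,10,50,90,98],axis=0).round(4)
        print(n,k,len(q)); print(m.T.tolist())
        top=q[q[:,2]>np.percentile(q[:,2],98)-0.006]
        r=cv2.minAreaRect((top[:,:2]*1000).astype(np.float32)); print("  top rect",[np.round(x,1) for x in r],top[:,2].mean().round(4))
im=a["pixels"][120:235,140:330]; im2=b["pixels"][100:270,220:370]
save("crop1.png",np.hstack([cv2.resize(im,(456,276)),cv2.resize(im2,(244,276))]),1.1)
E
```

```text
scene red 270
[[0.4838, 0.4877, 0.4997, 0.5078, 0.5113], [-0.3073, -0.3036, -0.2814, -0.2609, -0.2576], [0.0764, 0.084, 0.1301, 0.1647, 0.1722]]
  top rect [array([ 496.4, -281.9]), array([53. , 22.8]), np.float64(78.9)] 0.1705
scene fence 60
[[0.515, 0.5225, 0.5372, 0.5497, 0.5526], [-0.0122, -0.0087, 0.0829, 0.0869, 0.0877], [0.0265, 0.0297, 0.0471, 0.0616, 0.0641]]
  top rect [array([518.3,  33.4]), array([68.7,  4.2]), np.float64(80.9)] 0.0634
scene block 79
[[0.4816, 0.4899, 0.5156, 0.5193, 0.5206], [-0.0969, -0.0933, -0.076, -0.0694, -0.0689], [0.029, 0.0439, 0.0537, 0.0629, 0.0658]]
  top rect [array([506., -75.]), array([23. , 43.3]), np.float64(48.4)] 0.0627
scene rail 540
[[0.4098, 0.4244, 0.5, 0.5575, 0.5644], [-0.2954, -0.2896, -0.2805, -0.2702, -0.2679], [0.0138, 0.0194, 0.0465, 0.0768, 0.0799]]
  top rect [array([ 485.9, -282.8]), array([ 12.2, 160.1]), np.float64(81.9)] 0.079
side red 374
[[0.4798, 0.4829, 0.4924, 0.5035, 0.5064], [-0.3073, -0.3032, -0.2665, -0.2581, -0.255], [0.0758, 0.0876, 0.1388, 0.1704, 0.1741]]
  top rect [array([ 493.1, -281.7]), array([57.6, 22.9]), np.float64(82.7)] 0.1722
side fence 327
[[0.5087, 0.5151, 0.5292, 0.5452, 0.5503], [-0.0128, -0.0089, 0.082, 0.0902, 0.0942], [0.0243, 0.0282, 0.0461, 0.0666, 0.0687]]
  top rect [array([514. ,  39.1]), array([111.3,   4.8]), np.float64(82.0)] 0.0668
side block 160
[[0.4742, 0.4763, 0.4904, 0.5125, 0.5158], [-0.0932, -0.0863, -0.0712, -0.0673, -0.0654], [0.0345, 0.0465, 0.0587, 0.0666, 0.0682]]
  top rect [array([495. , -82.7]), array([35.8, 39.8]), np.float64(81.5)] 0.0657
side rail 1225
[[0.4064, 0.4188, 0.4827, 0.5438, 0.5588], [-0.2911, -0.2868, -0.2759, -0.2642, -0.0702], [0.0136, 0.0196, 0.0497, 0.0817, 0.1132]]
  top rect [array([ 490.4, -128.9]), array([296.5,  31.1]), np.float64(80.2)] 0.1454
```

View pics/crop1.png

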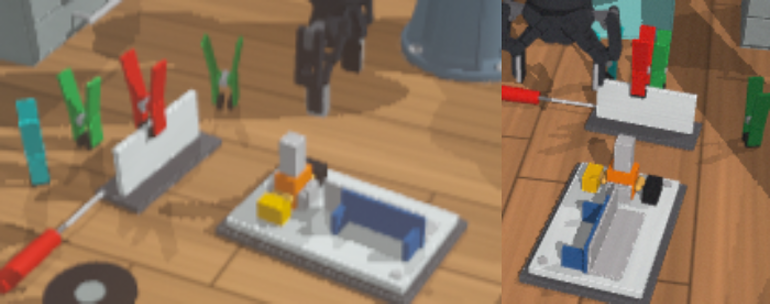

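The crop confirms the target: the red clamp at (145,95) sits on the rail, with green ones at (80,110) and (222,72) and turquoise at (32,140). I'll approach above it at the current height.

move_arm --moves '[[1,[-0.01,0,-0.035],[0,0,0]],[1,[-0.01,0,-0.035],[0,0,0]],[1,[-0.01,0,-0.035],[0,0,0]],[1,[-0.01,0,-0.035],[0,0,0]],[1,[-0.01,0,-0.035],[0,0,0]],[1,[-0.01,0,-0.035],[0,0,0]],[1,[-0.01,0,-0.035],[0,0,0]],[1,[-0.01,0,-0.037],[0,0,0]]]'

```text
time_s: 0.77
eef_pos: [0.4941, -0.2832, 0.4043]
eef_rot: [0.707, -0.707, 0.0, 0.0]
wrist_force: [1.4, -0.0, 0.5]
opening: 1.002
```

move_arm --moves '[[1,[0,0,0],[0,-0.12,0]],[1,[0,0,0],[0,-0.12,0]],[1,[0,0,0],[0,-0.12,0]],[1,[0,0,0],[0,-0.12,0]],[1,[0,0,0],[0,-0.12,0]],[1,[0,0,0],[0,-0.12,0]],[1,[0,0,0],[0,-0.12,0]],[1,[0,0,0],[0,-0.12,0]]]'

```text
time_s: 1.43
eef_pos: [0.4949, -0.2819, 0.4041]
eef_rot: [0.627, -0.626, -0.328, 0.329]
wrist_force: [-0.7, -0.5, -0.3]
opening: 1.0
```

move_arm --moves '[[1,[0,0,0],[0,-0.12,0]],[1,[0,0,0],[0,-0.12,0]],[1,[0,0,0],[0,-0.12,0]],[1,[0,0,0],[0,-0.11,0]],[1,[0,0,0],[0,0,0]],[1,[0,0,0],[0,0,0]]]'

```text
time_s: 1.93
eef_pos: [0.4949, -0.2819, 0.4043]
eef_rot: [0.535, -0.534, -0.463, 0.463]
wrist_force: [-0.1, 0.6, -0.1]
opening: 0.999
```

```bash
python3 - <<'E'
from h import *
from scipy.spatial.transform import Rotation as R
o=get_obs(); q=o["eef_rot"]; M=R.from_quat([*q[1:],q[0]]).as_matrix()
print(o["time_s"],o["q"].round(3),o["eef_pos"],M.round(3).tolist())
w=camera("wrist"); w["fish"]=1; s=camera("side"); a=camera("scene")
np.savez("c1.npz",w=w,s=s,a=a); save("wrist1.png",w["pixels"],1.5)
for n,c in (("wrist",w),("side",s),("scene",a)):
    P=cloud(c); hsv=cv2.cvtColor(c["pixels"],cv2.COLOR_RGB2HSV).astype(int); H,S,V=hsv[...,0],hsv[...,1],hsv[...,2]
    box=(abs(P[...,0]-.49)<.15)&(abs(P[...,1]+.28)<.13)&(P[...,2]>.012)&(P[...,2]<.2)
    for k,m in (("red",((H<6)|(H>174))&(S>140)&(P[...,2]>.08)&(abs(P[...,0]-.495)<.06)),("green",(H>45)&(H<80)&(S>100)),("rail",(S<60)&(V>130)&(P[...,2]<.09)&(P[...,2]>.07))):
        q=P[box&m]
        if len(q)<8: continue
        print(n,k,len(q),np.percentile(q,[2,50,98],axis=0).round(4).T.tolist())
        if k=="green":continue
        t=q[q[:,2]>np.percentile(q[:,2],97)-.006]; print("   ",[np.round(x,1) for x in cv2.minAreaRect((t[:,:2]*1000).astype(np.float32))],t[:,2].mean().round(4))
E
```

```text
1.9333 [-0.726  0.169  1.621 -0.     1.352 -2.153] [ 0.49492503 -0.28189374  0.40428628] [[0.144, -0.001, -0.99], [0.99, 0.001, 0.144], [0.0, -1.0, 0.001]]
wrist red 2150 [[0.4796, 0.4908, 0.5062], [-0.31, -0.2896, -0.2573], [0.0931, 0.1516, 0.1755]]
    [array([ 493.7, -283.8]), array([55.3, 23.4]), np.float64(82.0)] 0.1739
wrist green 586 [[0.4612, 0.4712, 0.4838], [-0.409, -0.383, -0.374], [0.0148, 0.0639, 0.1095]]
wrist rail 1041 [[0.407, 0.4621, 0.559], [-0.2943, -0.2788, -0.2694], [0.079, 0.0803, 0.0817]]
    [array([ 483.5, -283.4]), array([ 11.2, 158.5]), np.float64(81.8)] 0.0803
side red 356 [[0.4794, 0.4922, 0.5064], [-0.308, -0.2658, -0.255], [0.0827, 0.1413, 0.1743]]
    [array([ 492.9, -282.3]), array([58.3, 22.6]), np.float64(82.8)] 0.1718
side green 187 [[0.4602, 0.4712, 0.4822], [-0.3962, -0.3823, -0.3727], [0.0236, 0.0649, 0.1079]]
side rail 191 [[0.41, 0.4702, 0.5578], [-0.2939, -0.2785, -0.2663], [0.0702, 0.0775, 0.0823]]
    [array([ 482.3, -281. ]), array([ 15.9, 157.8]), np.float64(82.9)] 0.0792
scene red 254 [[0.4845, 0.4986, 0.51], [-0.3076, -0.2903, -0.2575], [0.0822, 0.1312, 0.1722]]
    [array([ 498. , -281.5]), array([53.4, 19.7]), np.float64(81.8)] 0.1707
scene green 121 [[0.4638, 0.477, 0.4876], [-0.4081, -0.3841, -0.3747], [0.0152, 0.0568, 0.1056]]
scene rail 103 [[0.4094, 0.5158, 0.5634], [-0.2948, -0.2827, -0.2682], [0.0704, 0.0767, 0.0805]]
    [array([ 486. , -281.7]), array([ 11.6, 164.2]), np.float64(82.6)] 0.0778
```

View pics/wrist1.png

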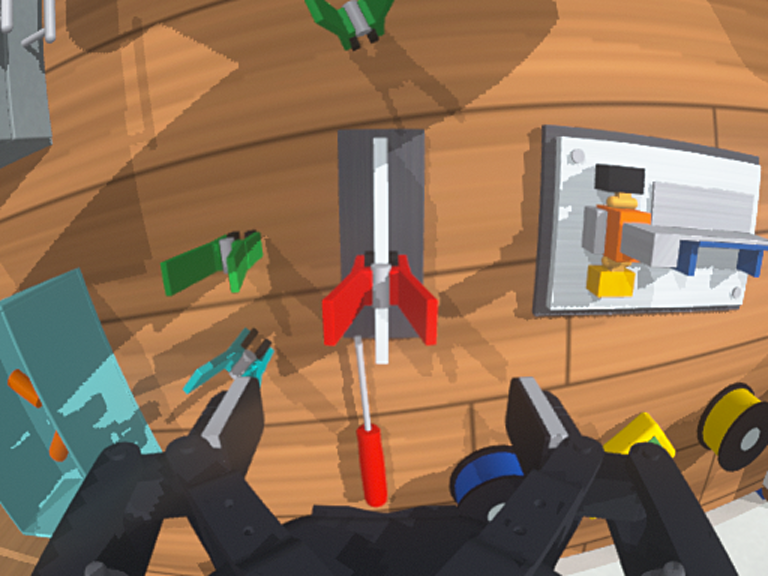

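The wrist view shows the red clamp at (380,300), centred between the fingers, with green at (225,260) and turquoise at (235,360) clear of them. Its centre is about (0.494,-0.283), yaw 82°, handle tops at 0.175. Descending and squeezing.

move_arm --moves '[[1,[-0.0014,0.02,0.0008],[0,0,0]],[1,[0,0.02,0],[0,0,0]],[1,[0,0.02,0],[0,0,0]],[1,[0,0.02,0],[0,0,0]],[1,[0,0.016,0],[0,0,0]],[0.7,[0,0,0],[0,0,0]],[0.6,[0,0,0],[0,0,0]],[0.5,[0,0,0],[0,0,0]]]'

```text
time_s: 2.75
eef_pos: [0.4944, -0.2836, 0.3098]
eef_rot: [-0.534, 0.535, 0.463, -0.463]
wrist_force: [-0.1, 0.3, -0.7]
opening: 0.608
```

move_arm --moves '[[0.4,[0,0,0],[0,0,0]],[0.3,[0,0,0],[0,0,0]],[0.2,[0,0,0],[0,0,0]],[0.2,[0,0,0],[0,0,0]],[0.2,[0,0,0],[0,0,0]],[0.2,[0,0,0],[0,0,0]]]'

```text
time_s: 3.25
eef_pos: [0.494, -0.2833, 0.3088]
eef_rot: [-0.534, 0.534, 0.464, -0.464]
wrist_force: [0.4, -0.0, -0.5]
opening: 0.33
```

```bash
python3 - <<'E'
from h import *
o=get_obs();print(o["eef_pos"],o["wrist_force"],o["opening"])
w=camera("wrist"); s=camera("side"); save("grip2.png",np.hstack([w["pixels"][100:384,60:450],cv2.resize(s["pixels"][90:220,200:360],(350,284))]))
E
```

```text
[ 0.4940328  -0.28325188  0.30884146] [ 0.36144635 -0.01324975 -0.53163217] 0.3296894117945158
```

View pics/grip2.png

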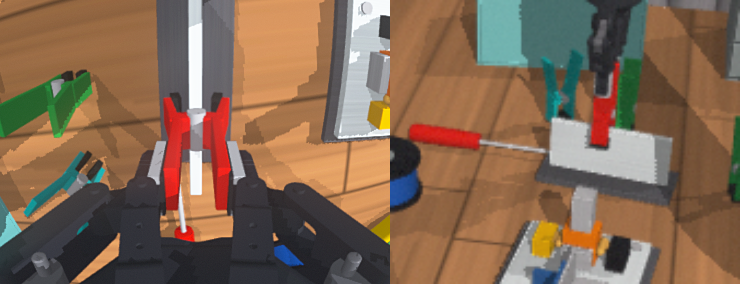

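The clamp is squeezed, opening 0.33 (about 28 mm), with the handles parallel at (195,155) and the jaws off the rail. Lifting and turning it to the fence.

move_arm --moves '[[0.2,[0,-0.01,0],[0,0,0]],[0.2,[0,-0.015,0],[0,0,0]],[0.2,[0,-0.025,0],[0,0,0]],[0.2,[0,-0.03,0],[0,0,0]],[0.2,[0,-0.02,0],[0,0,0]],[0.2,[0,0,0],[0,0.1,0]],[0.2,[0,0,0],[0,0.12,0]],[0.2,[0,0,0],[0,0.12,0]]]'

```text
time_s: 4.02
eef_pos: [0.4941, -0.2833, 0.4103]
eef_rot: [-0.605, 0.606, 0.365, -0.365]
wrist_force: [-1.2, -0.4, -1.2]
opening: 0.327
```

move_arm --moves '[[0.2,[0,0,0],[0,0.12,0]],[0.2,[0,0,0],[0,0.12,0]],[0.2,[0,0,0],[0,0.12,0]],[0.2,[0,0,0],[0,0.12,0]],[0.2,[0,0,0],[0,0.12,0]],[0.2,[0,0,0],[0,0.12,0]],[0.2,[0,0,0],[0,0.12,0]],[0.2,[0,0,0],[0,0.12,0]]]'

```text
time_s: 4.68
eef_pos: [0.494, -0.2832, 0.4095]
eef_rot: [-0.706, 0.706, 0.044, -0.044]
wrist_force: [0.2, 0.8, -1.6]
opening: 0.331
```

move_arm --moves '[[0.2,[0,0,0],[0,0.12,0]],[0.2,[0,0,0],[0,0.12,0]],[0.2,[0,0,0],[0,0.03,0]],[0.2,[0,0,0],[0,0,0]]]'

```text
time_s: 5.02
eef_pos: [0.494, -0.2833, 0.4095]
eef_rot: [-0.705, 0.705, -0.05, 0.05]
wrist_force: [-0.6, -0.3, -0.4]
opening: 0.332
```

```bash
cat > fx.py <<'E'
from h import *
def fence(n,c):
    P=cloud(c); hsv=cv2.cvtColor(c["pixels"],cv2.COLOR_RGB2HSV).astype(int); H,S,V=hsv[...,0],hsv[...,1],hsv[...,2]
    box=(abs(P[...,0]-.515)<.09)&(abs(P[...,1]-.03)<.16)&(P[...,2]<.13)
    blue=(H>100)&(H<125)&(S>110)
    for k,m in (("fencetop",blue&(abs(P[...,2]-.067)<.005)),("grey top",(S<60)&(abs(P[...,2]-.067)<.004)),("stem top",(S<60)&(abs(P[...,2]-.112)<.004)),("plate",(S<60)&(abs(P[...,2]-.022)<.004))):
        q=P[box&m]
        if len(q)<8: continue
        print(n,k,len(q),[np.round(x,1).tolist() for x in cv2.minAreaRect((q[:,:2]*1000).astype(np.float32))],q[:,2].mean().round(4))
E
python3 - <<'E'
from fx import *
from scipy.spatial.transform import Rotation as R
o=get_obs(); q=o["eef_rot"]; M=R.from_quat([*q[1:],q[0]]).as_matrix()
print(o["time_s"],o["q"].round(3),o["eef_pos"],M.round(3).tolist(),o["opening"],o["wrist_force"])
d=np.load("c1.npz",allow_pickle=True)
for k in "wsa": fence(k,d[k].item())
w=camera("wrist"); w["fish"]=1; fence("wnow",w)
E
```

```text
5.0167 [-0.729  0.164  1.616 -0.     1.36  -0.588] [ 0.49402059 -0.28325137  0.40945907] [[0.99, 0.0, 0.141], [-0.141, -0.0, 0.99], [0.0, -1.0, -0.0]] 0.3324626078554948 [-0.63428468 -0.31896957 -0.37530263]
w fencetop 156 [[514.3, 30.6], [95.0, 4.7], 82.5] 0.0673
w grey top 249 [[503.2, -9.8], [176.9, 22.3], 84.8] 0.0673
w stem top 454 [[496.5, -85.5], [25.1, 24.5], 83.6] 0.112
w plate 7444 [[505.7, -15.7], [240.4, 150.2], 82.8] 0.0227
s fencetop 62 [[513.9, 39.3], [109.7, 4.9], 82.4] 0.0668
s grey top 90 [[509.0, 5.1], [177.8, 20.9], 80.4] 0.0665
s stem top 66 [[495.7, -83.4], [26.7, 23.9], 79.7] 0.1114
s plate 2389 [[504.6, -13.3], [242.1, 150.7], 82.7] 0.0223
a grey top 78 [[504.7, -2.1], [189.0, 27.1], 85.9] 0.0657
a stem top 37 [[499.3, -85.2], [22.9, 24.9], 70.5] 0.1105
a plate 1137 [[508.1, -15.8], [239.5, 154.8], 83.1] 0.0207
wnow grey top 21 [[495.4, -96.8], [1.0, 22.8], 83.6] 0.0693
wnow plate 3084 [[495.4, -99.6], [69.9, 148.9], 83.3] 0.0224
```

move_arm --moves '[[0.2,[-0.0035,0,0.03],[0,0,0]],[0.2,[-0.0035,0,0.041],[0,0,0]],[0.2,[-0.0035,0,0.041],[0,0,0]],[0.2,[-0.0035,0,0.041],[0,0,0]],[0.2,[-0.0035,0,0.041],[0,0,0]],[0.2,[-0.0035,0,0.041],[0,0,0]],[0.2,[-0.0035,0,0.041],[0,0,0]],[0.2,[-0.003,0,0.0365],[0,0,0]]]'

```text
time_s: 5.73
eef_pos: [0.51, 0.0324, 0.4094]
eef_rot: [0.706, -0.705, 0.048, -0.049]
wrist_force: [-0.2, 0.0, -1.4]
opening: 0.328
```

move_arm --moves '[[0.2,[0,0,0.009],[0,0,0]],[0.2,[0,0,0],[0,0.008,0]],[0.2,[0,0,0],[0,0,0]],[0.2,[0,0,0],[0,0,0]]]'

```text
time_s: 6.07
eef_pos: [0.5117, 0.0379, 0.4088]
eef_rot: [-0.705, 0.705, -0.052, 0.052]
wrist_force: [-0.3, 0.3, -1.8]
opening: 0.333
```

```bash
python3 - <<'E'
from fx import *
o=get_obs(); print(o["time_s"],o["eef_pos"],o["eef_rot"].round(4),o["opening"],o["wrist_force"])
w=camera("wrist"); w["fish"]=1; fence("wnow",w); s=camera("side"); fence("side",s)
for n,c in (("w",w),("s",s)):
    P=cloud(c); hsv=cv2.cvtColor(c["pixels"],cv2.COLOR_RGB2HSV).astype(int); H,S=hsv[...,0],hsv[...,1]
    m=((H<6)|(H>174))&(S>140)&(P[...,2]>.1)&(np.hypot(P[...,0]-.512,P[...,1]-.04)<.06); q=P[m]
    print(n,len(q),np.percentile(q,[1,50,99],axis=0).round(4).T.tolist())
np.savez("c2.npz",w=w,s=s)
save("over.png",np.hstack([w["pixels"],cv2.resize(s["pixels"][100:280,200:340],(288,384))]))
E
```

```text
6.0667 [0.51174787 0.03792597 0.4088196 ] [-0.7049  0.7054 -0.0523  0.0524] 0.3332022044890814 [-0.2510155   0.26610728 -1.83764644]
wnow fencetop 309 [[516.6, 48.6], [89.5, 4.3], 82.8] 0.0673
wnow grey top 343 [[505.0, 2.1], [180.4, 22.6], 85.1] 0.0674
wnow stem top 398 [[496.4, -84.6], [24.8, 22.5], 81.3] 0.1119
wnow plate 10076 [[505.8, -14.4], [238.8, 151.0], 82.9] 0.0226
side fencetop 62 [[513.9, 38.8], [108.5, 4.8], 82.4] 0.0665
side grey top 87 [[506.4, 4.6], [176.5, 15.4], 80.2] 0.0667
side stem top 44 [[490.3, -84.2], [17.5, 26.6], 6.5] 0.1116
side plate 2397 [[504.5, -13.0], [242.5, 150.6], 83.0] 0.0223
w 3802 [[0.491, 0.5096, 0.5343], [0.0276, 0.0469, 0.0527], [0.1736, 0.2461, 0.2705]]
s 426 [[0.4876, 0.5167, 0.5331], [0.0274, 0.0472, 0.0546], [0.1704, 0.2147, 0.2698]]
```

View pics/over.png

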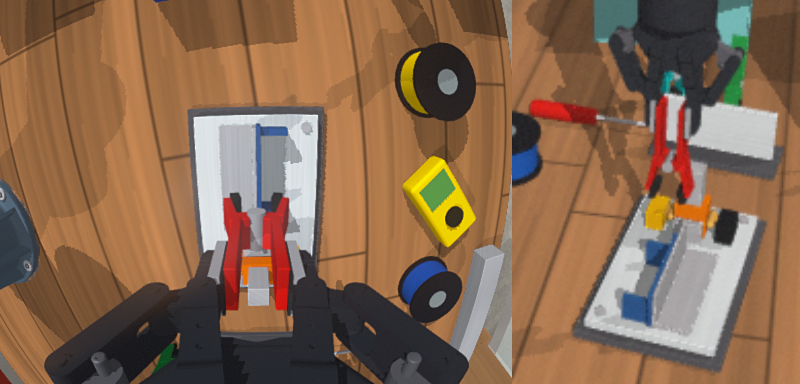

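The clamp is held upright over the fence: wrist view jaws at (240,200) and (278,200), blue fence line at (258,160), bracket leg to its left. It is centred to within about 1 mm, so I descend 115 mm and check force.

move_arm --moves '[[0.2,[0.0003,0.02,0],[0,0,0]],[0.2,[0,0.02,0],[0,0,0]],[0.2,[0,0.02,0],[0,0,0]],[0.2,[0,0.02,0],[0,0,0]],[0.2,[0,0.015,0],[0,0,0]],[0.2,[0,0.01,0],[0,0,0]],[0.2,[0,0.01,0],[0,0,0]],[0.2,[0,0,0],[0,0,0]]]'

```text
time_s: 6.83
eef_pos: [0.5114, 0.0382, 0.2919]
eef_rot: [0.705, -0.705, 0.054, -0.052]
wrist_force: [0.6, -0.5, -1.3]
opening: 0.33
```

```bash
python3 - <<'E'
from fx import *
o=get_obs(); print(o["time_s"],o["eef_pos"],o["opening"],o["wrist_force"],o["torque"])
w=camera("wrist"); s=camera("side");a=camera("scene")
save("low.png",np.hstack([cv2.resize(w["pixels"][100:340,150:390],(360,360)),cv2.resize(s["pixels"][150:280,215:345],(360,360))]),1.1)
E
```

```text
6.8333 [0.51140691 0.03820044 0.29192245] 0.3298259000999908 [ 0.64599742 -0.47746162 -1.3230587 ] [-0.00982657  0.11922984  0.0510986 ]
```

View pics/low.png

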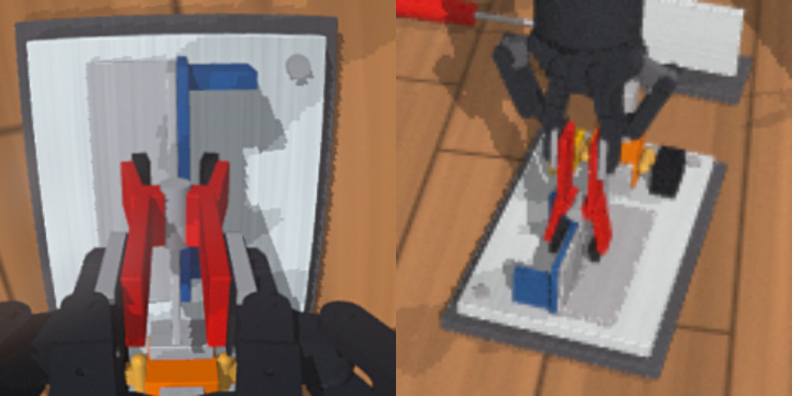

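The jaws straddle fence and leg: wrist view black pads at (142,165) and (209,165), fence and leg at 177–185. No contact force. Opening the fingers to release.

move_arm --moves '[[0.4,[0,0,0],[0,0,0]],[0.45,[0,0,0],[0,0,0]],[0.5,[0,0,0],[0,0,0]],[0.55,[0,0,0],[0,0,0]],[0.65,[0,0,0],[0,0,0]],[0.8,[0,0,0],[0,0,0]],[1,[0,0,0],[0,0,0]],[1,[0,0,0],[0,0,0]]]'

```text
time_s: 7.65
eef_pos: [0.512, 0.0389, 0.2938]
eef_rot: [-0.705, 0.705, -0.052, 0.052]
wrist_force: [0.7, -1.2, -0.6]
opening: 0.999
```

move_arm --moves '[[1,[0,0,0],[0,0,0]],[1,[0,0,0],[0,0,0]],[1,[0,0,0],[0,0,0]],[1,[0,-0.03,0],[0,0,0]],[1,[0,-0.03,0],[0,0,0]],[1,[0,-0.03,0],[0,0,0]],[1,[0,0,0],[0,0,0]],[1,[0,0,0],[0,0,0]]]'

```text
time_s: 8.32
eef_pos: [0.5126, 0.0388, 0.3858]
eef_rot: [-0.705, 0.705, -0.051, 0.054]
wrist_force: [-0.3, 0.7, -1.0]
opening: 0.997
```

```bash
python3 - <<'E'
from fx import *
o=get_obs(); print(o["time_s"],o["eef_pos"],o["opening"],o["wrist_force"])
w=camera("wrist"); w["fish"]=1; s=camera("side"); a=camera("scene")
np.savez("c3.npz",w=w,s=s,a=a)
for n,c in (("w",w),("s",s),("a",a)):
    fence(n,c)
    P=cloud(c); hsv=cv2.cvtColor(c["pixels"],cv2.COLOR_RGB2HSV).astype(int); H,S=hsv[...,0],hsv[...,1]
    m=((H<6)|(H>174))&(S>140)&(P[...,2]>.06)&(np.hypot(P[...,0]-.512,P[...,1]-.04)<.06); q=P[m]
    print(n,"red",len(q),np.percentile(q,[1,50,99],axis=0).round(4).T.tolist())
save("clip.png",np.hstack([cv2.resize(w["pixels"][80:384,100:404],(360,360)),cv2.resize(s["pixels"][150:280,215:345],(360,360))]),1.1)
E
```

```text
8.3167 [0.5125697  0.03881902 0.38582357] 0.9972371002440565 [-0.34329205  0.6548488  -1.00473643]
w fencetop 307 [[515.7, 39.2], [108.5, 4.6], 82.8] 0.0672
w grey top 494 [[509.5, 8.5], [167.0, 21.9], 82.3] 0.0669
w stem top 419 [[502.6, -33.0], [127.0, 23.0], 82.7] 0.1119
w plate 12729 [[505.9, -15.4], [240.1, 150.7], 82.7] 0.0225
w red 2108 [[0.4863, 0.5194, 0.5403], [0.0266, 0.0431, 0.0545], [0.0646, 0.1355, 0.1598]]
s fencetop 42 [[514.4, 39.9], [110.5, 4.9], 83.5] 0.0665
s grey top 61 [[508.4, 4.0], [174.8, 20.0], 80.2] 0.0665
s stem top 67 [[494.6, -85.0], [29.4, 23.5], 86.2] 0.1114
s plate 2265 [[504.3, -14.3], [243.7, 150.3], 82.9] 0.0223
s red 375 [[0.4853, 0.523, 0.5385], [0.0279, 0.0479, 0.0562], [0.0619, 0.1101, 0.1591]]
a grey top 61 [[506.7, -3.1], [185.4, 23.7], 85.5] 0.0657
a stem top 34 [[500.3, -83.8], [24.4, 25.3], 67.8] 0.11
a plate 1088 [[508.1, -14.5], [238.6, 153.3], 82.6] 0.0206
a red 311 [[0.4907, 0.5303, 0.5432], [0.0275, 0.042, 0.0533], [0.0612, 0.1172, 0.1571]]
```

View pics/clip.png

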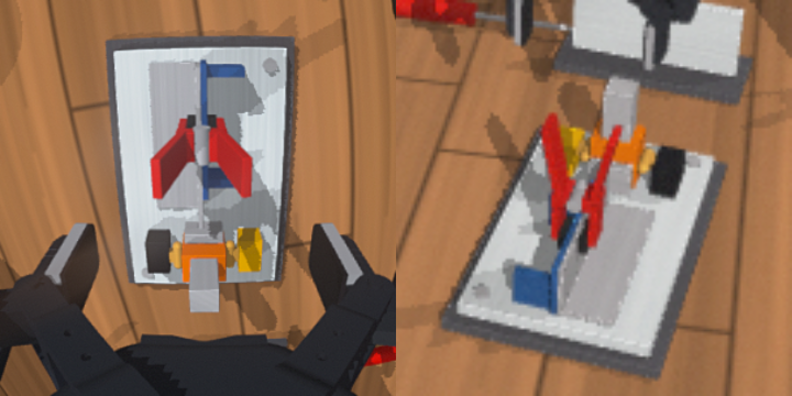

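Clipped: the red clamp straddles fence and leg at wrist (203,145), tips about 18 mm below the edge, at mid-fence. Next is the stem, centre (0.4964,-0.085), top at 0.112.

move_arm --moves '[[1,[0,0,0],[0,-0.018,0]],[1,[0,0,-0.03],[0,0,0]],[1,[0,0,-0.035],[0,0,0]],[1,[0,0,-0.035],[0,0,0]],[1,[0,0,-0.025],[0,0,0]],[1,[0,0,0],[0,0,0]],[1,[0,0,0],[0,0,0]]]'

```text
time_s: 9.05
eef_pos: [0.4954, -0.0861, 0.3826]
eef_rot: [0.706, -0.705, 0.047, -0.046]
wrist_force: [-0.3, 0.1, 0.0]
opening: 1.001
```

move_arm --moves '[[1,[0,0.03,0],[0,0,0]],[1,[0,0.03,0],[0,0,0]],[1,[0,0.03,0],[0,0,0]],[1,[0,0.02,0],[0,0,0]],[1,[0,0.015,0],[0,0,0]],[1,[0,0.011,0],[0,0,0]],[1,[0,0,0],[0,0,0]],[1,[0,0,0],[0,0,0]]]'

```text
time_s: 9.72
eef_pos: [0.4957, -0.0843, 0.2473]
eef_rot: [0.706, -0.705, 0.046, -0.045]
wrist_force: [0.9, 0.1, 1.5]
opening: 1.001
```

```bash
python3 - <<'E'
from fx import *
o=get_obs(); print(o["time_s"],o["eef_pos"],o["eef_rot"].round(4),o["opening"],o["wrist_force"])
w=camera("wrist"); w["fish"]=1; s=camera("side"); fence("w",w); fence("s",s)
E
```

```text
9.7167 [ 0.495734   -0.08428317  0.24730715] [ 0.7059 -0.7054  0.046  -0.0451] 1.0014381632623184 [0.93966689 0.13022139 1.53183029]
w fencetop 866 [[511.3, 8.3], [47.8, 4.5], 82.6] 0.0673
w grey top 1658 [[502.6, -18.9], [110.3, 27.9], 82.6] 0.0668
w stem top 3315 [[502.2, -34.4], [126.5, 111.9], 83.0] 0.112
w plate 33896 [[503.6, -31.5], [207.8, 150.8], 82.7] 0.0226
s fencetop 41 [[515.2, 37.7], [113.8, 5.9], 82.8] 0.0663
s grey top 68 [[506.3, -0.7], [190.7, 19.8], 81.4] 0.0662
s stem top 97 [[495.9, -84.9], [27.2, 111.7], 83.1] 0.1115
s plate 2248 [[504.4, -14.2], [244.0, 150.5], 82.9] 0.0222
```

move_arm --moves '[[0.6,[0.0005,0,0],[0,0,0]],[0.3,[0,0,0],[0,0,0]],[0.1,[0,0,0],[0,0,0]],[0.1,[0,0,0],[0,0,0]],[0.1,[0,0,0],[0,0,0]],[0.1,[0,0,0],[0,0,0]],[0.1,[0,0,0],[0,0,0]],[0.1,[0,0,0],[0,0,0]]]'

```text
time_s: 10.48
eef_pos: [0.4962, -0.0852, 0.2481]
eef_rot: [-0.706, 0.706, -0.046, 0.046]
wrist_force: [-1.7, 0.6, 5.6]
opening: 0.269
```

```bash
cat > rock.py <<'E'
from h import *
from scipy.spatial.transform import Rotation as R
def state():
    o=get_obs(); q=o["eef_rot"]; M=R.from_quat([*q[1:],q[0]]).as_matrix()
    print(o["time_s"],o["eef_pos"].round(4),"tilt",np.degrees(np.arcsin(-M[0,1])).round(2),np.degrees(np.arcsin(-M[1,1])).round(2),"yaw",np.degrees(np.arctan2(M[1,0],M[0,0])).round(2),o["opening"].round(3),o["wrist_force"].round(1),o["torque"].round(2))
    return o,M
# 2D (nest x,z): tool y = down, block tilt th positive toward +x. TCP at (xc, zc) rel nest floor
def rows(tcp,th0,th1,pivot,n):
    """tcp in nest x,z; rotate by th1-th0 about pivot; per-row tool shift (x,y) at row start axes, turn"""
    out=[];p=np.array(tcp,float);th=th0;d=(th1-th0)/n
    for i in range(n):
        r=p-pivot; c,s=np.cos(d),np.sin(d); pn=pivot+np.array([c*r[0]+s*r[1],-s*r[0]+c*r[1]])
        D=pn-p; ex=np.array([np.cos(th),-np.sin(th)]); ey=np.array([-np.sin(th),-np.cos(th)])
        out.append((D@ex,D@ey,d)); p=pn;th+=d
    return p,np.array(out)
E
python3 - <<'E'
from rock import *
state()
z0=.2473-.022; p=np.array([0,z0])
N,B=np.array([.02,.02]),np.array([-.02,.02])
t=np.radians(10)
# nominal, pivot at noses each time
th=0
for goal,piv,n in ((t,N,6),(-t,B,10),(t,N,10),(-t,B,10)):
    p,o=rows(p,th,goal,piv,n); th=goal; 
    # origin of block
    h=z0; org=p-np.array([np.sin(th),np.cos(th)])*h
    print("goal",np.degrees(goal).round(1),"tcp",p.round(4),"org",org.round(4)); print((o[[0,-1]]*[1000,1000,1]).round(3).tolist())
E
```

```text
Traceback (most recent call last):
  File "rock.py", line 5, in state
    print(o["time_s"],o["eef_pos"].round(4),"tilt",np.degrees(np.arcsin(-M[0,1])).round(2),np.degrees(np.arcsin(-M[1,1])).round(2),"yaw",np.degrees(np.arctan2(M[1,0],M[0,0])).round(2),o["opening"].round(3),o["wrist_force"].round(1),o["torque"].round(2))
                                                                                                                                                                                        ^^^^^^^^^^^^^^^^^^
AttributeError: 'float' object has no attribute 'round'
```

```bash
sed -i 's/o\["opening"\].round(3)/round(o["opening"],3)/' rock.py
python3 - <<'E'
from rock import *
state()
z0=.2475-.022; p=np.array([0,z0])
N,B=np.array([.02,.02]),np.array([-.02,.02])
t=np.radians(10)
th=0
for goal,piv,n in ((t,N,6),(-t,B,10),(t,N,10),(-t,B,10)):
    p,o=rows(p,th,goal,piv,n); th=goal; 
    org=p-np.array([np.sin(th),np.cos(th)])*z0
    print("goal",np.degrees(goal).round(1),"tcp",p.round(4),"org",org.round(4)); print((o[[0,-1]]*[1000,1000,1]).round(3).tolist())
E
```

```text
10.4833 [ 0.4962 -0.0852  0.2481] tilt 0.01 0.01 yaw -7.45 0.269 [-1.7  0.6  5.6] [ 0.1   0.42 -0.02]
goal 10.0 tcp [0.036  0.2259] org [-0.0032  0.0038]
[[5.985, -0.495, 0.029], [5.985, -0.495, 0.029]]
goal -10.0 tcp [-0.0378  0.2326] org [0.0014 0.0105]
[[-7.426, -0.547, -0.035], [-7.426, -0.547, -0.035]]
goal 10.0 tcp [0.0384 0.2395] org [-0.0008  0.0175]
[[7.669, -0.564, 0.035], [7.669, -0.564, 0.035]]
goal -10.0 tcp [-0.0402  0.2463] org [-0.001   0.0242]
[[-7.911, -0.539, -0.035], [-7.911, -0.539, -0.035]]
```

move_arm --moves '[[0.1,[0.006,-0.0004,0],[0,0,0.03]],[0.1,[0.006,-0.0004,0],[0,0,0.03]],[0.1,[0.006,-0.0004,0],[0,0,0.03]],[0.1,[0.006,-0.0004,0],[0,0,0.03]],[0.1,[0.006,-0.0004,0],[0,0,0.03]],[0.1,[0.006,-0.0004,0],[0,0,0.03]],[0.1,[0,0,0],[0,0,0]],[0.1,[0,0,0],[0,0,0]]]'

```text
time_s: 11.15
eef_pos: [0.5329, -0.09, 0.2478]
eef_rot: [0.707, -0.699, 0.108, 0.017]
wrist_force: [4.9, -0.9, 3.0]
opening: 0.275
```

```bash
cat >> rock.py <<'E'
def block(name):
    o,M=state()
    s=camera("side"); P=cloud(s); hsv=cv2.cvtColor(s["pixels"],cv2.COLOR_RGB2HSV).astype(int); H,S=hsv[...,0],hsv[...,1]
    yw=np.radians(-7.45); bx=np.array([np.cos(yw),np.sin(yw)]); by=np.array([-bx[1],bx[0]])
    L=np.stack([(P[...,:2]-[.4964,-.0852])@bx,(P[...,:2]-[.4964,-.0852])@by,P[...,2]-.022],-1)
    m=(H>6)&(H<17)&(S>170)&(abs(L[...,0])<.04)&(abs(L[...,1])<.03)&(L[...,2]>.0)&(L[...,2]<.11)
    q=L[m]; f=q[q[:,1]>.011]
    print("orange",len(q),"pct",np.percentile(q,[2,50,98],axis=0).round(4).T.tolist())
    if len(f)>20: print("+y face",len(f),[np.round(x,1) for x in cv2.minAreaRect((f[:,[0,2]]*1000).astype(np.float32))])
    r=(abs(P[...,2]-.0225)<.008)&(abs(L[...,1]-.12)<.1)&(L[...,0]<-.02)&(L[...,0]>-.065)&(S<60); print("plate z",np.median(P[r][:,2]).round(4))
    save(name,cv2.resize(s["pixels"][160:250,230:350],(600,450)))
E
python3 -c "
from rock import *
block('tilt1.png')"
```

```text
11.15 [ 0.5329 -0.09    0.2478] tilt 10.04 -1.3 yaw -7.45 0.275 [ 4.9 -0.9  3. ] [-0.03 -0.73 -0.09]
orange 165 pct [[-0.0219, -0.0103, 0.0236], [-0.0122, 0.0134, 0.0184], [0.0115, 0.0367, 0.0502]]
+y face 106 [array([ 8.7, 27.3]), array([40.5, 59.3]), np.float64(82.5)]
plate z 0.0233
```

View pics/tilt1.png

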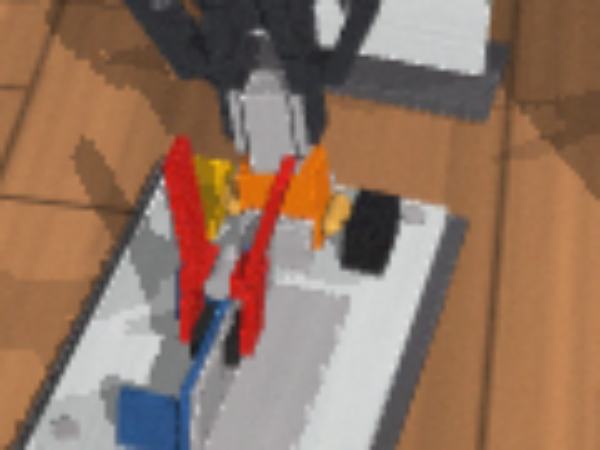

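The block leans about 10° to yellow with its black side raised at (320,170); wrist force is small, so no pull-up. Now to the black side, pivoting on the black nose.

move_arm --moves '[[0.1,[-0.0064,-0.0004,0],[0,0,-0.03]],[0.1,[-0.0064,-0.0004,0],[0,0,-0.03]],[0.1,[-0.0064,-0.0004,0],[0,0,-0.03]],[0.1,[-0.0064,-0.0004,0],[0,0,-0.03]],[0.1,[-0.0064,-0.0004,0],[0,0,-0.03]],[0.1,[-0.0064,-0.0004,0],[0,0,-0.03]],[0.1,[0,0,0],[0,0,0]]]'

```text
time_s: 11.78
eef_pos: [0.4936, -0.0848, 0.2541]
eef_rot: [-0.705, 0.706, -0.045, 0.047]
wrist_force: [3.4, -0.4, -1.6]
opening: 0.277
```

move_arm --moves '[[0.1,[-0.0064,-0.0004,0],[0,0,-0.03]],[0.1,[-0.0064,-0.0004,0],[0,0,-0.03]],[0.1,[-0.0064,-0.0004,0],[0,0,-0.03]],[0.1,[-0.0064,-0.0004,0],[0,0,-0.03]],[0.1,[-0.0064,-0.0004,0],[0,0,-0.03]],[0.1,[-0.0064,-0.0004,0],[0,0,-0.03]],[0.1,[0,0,0],[0,0,0]],[0.1,[0,0,0],[0,0,0]]]'

```text
time_s: 12.45
eef_pos: [0.4563, -0.08, 0.2536]
eef_rot: [-0.699, 0.707, 0.018, 0.11]
wrist_force: [4.2, 0.2, -0.0]
opening: 0.271
```

```bash
python3 -c "
from rock import *
block('tilt2.png')"
```

```text
12.45 [ 0.4563 -0.08    0.2536] tilt -10.25 1.34 yaw -7.48 0.271 [ 4.2  0.2 -0. ] [-0.02 -0.71  0.08]
orange 158 pct [[-0.0274, -0.0097, 0.0192], [-0.0025, 0.0145, 0.0188], [0.0165, 0.0418, 0.056]]
+y face 127 [array([ 5.2, 35.9]), array([47.6, 70.1]), np.float64(81.9)]
plate z 0.0233
```

View pics/tilt2.png

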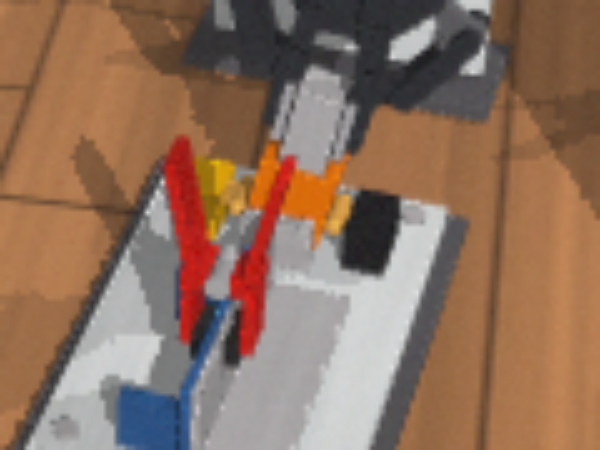

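The block now leans about 10° to black, its yellow side raised at (265,170). Rocking once more each way to walk it out.

move_arm --moves '[[0.1,[0.0066,-0.0004,0],[0,0,0.03]],[0.1,[0.0066,-0.0004,0],[0,0,0.03]],[0.1,[0.0066,-0.0004,0],[0,0,0.03]],[0.1,[0.0066,-0.0004,0],[0,0,0.03]],[0.1,[0.0066,-0.0004,0],[0,0,0.03]],[0.1,[0.0066,-0.0004,0],[0,0,0.03]],[0.1,[0,0,0],[0,0,0]]]'

```text
time_s: 13.08
eef_pos: [0.4959, -0.0851, 0.2593]
eef_rot: [0.706, -0.706, 0.047, -0.045]
wrist_force: [1.9, -1.2, 0.4]
opening: 0.273
```

move_arm --moves '[[0.1,[0.0066,-0.0004,0],[0,0,0.03]],[0.1,[0.0066,-0.0004,0],[0,0,0.03]],[0.1,[0.0066,-0.0004,0],[0,0,0.03]],[0.1,[0.0066,-0.0004,0],[0,0,0.03]],[0.1,[0.0066,-0.0004,0],[0,0,0.03]],[0.1,[0.0066,-0.0004,0],[0,0,0.03]],[0.1,[0,0,0],[0,0,0]],[0.1,[0,0,0],[0,0,0]]]'

```text
time_s: 13.75
eef_pos: [0.5342, -0.0901, 0.2586]
eef_rot: [0.707, -0.699, 0.109, 0.018]
wrist_force: [3.1, -2.0, -4.8]
opening: 0.272
```

move_arm --moves '[[0.1,[-0.0068,-0.0004,0],[0,0,-0.03]],[0.1,[-0.0068,-0.0004,0],[0,0,-0.03]],[0.1,[-0.0068,-0.0004,0],[0,0,-0.03]],[0.1,[-0.0068,-0.0004,0],[0,0,-0.03]],[0.1,[-0.0068,-0.0004,0],[0,0,-0.03]],[0.1,[-0.0068,-0.0004,0],[0,0,-0.03]],[0.1,[0,0,0],[0,0,0]]]'

```text
time_s: 14.33
eef_pos: [0.4934, -0.0847, 0.2662]
eef_rot: [-0.705, 0.706, -0.045, 0.047]
wrist_force: [3.4, -0.8, -4.7]
opening: 0.272
```

```bash
python3 -c "
from rock import *
block('tilt3.png')"
```

```text
14.3333 [ 0.4934 -0.0847  0.2662] tilt -0.21 0.06 yaw -7.46 0.272 [ 3.4 -0.8 -4.7] [-0.22 -1.57 -0.02]
orange 218 pct [[-0.0231, -0.0106, 0.0174], [-0.0095, 0.014, 0.0183], [0.0222, 0.046, 0.0643]]
+y face 166 [array([ 7.9, 39.2]), array([52.1, 71.2]), np.float64(75.9)]
plate z 0.0233
```

Origin is up about 18–20 mm and the plate is still seated (0.0233, unchanged). Finishing this swing, then one more part-swing.

move_arm --moves '[[0.1,[-0.0069,-0.0005,0],[0,0,-0.03]],[0.1,[-0.0069,-0.0005,0],[0,0,-0.03]],[0.1,[-0.0069,-0.0005,0],[0,0,-0.03]],[0.1,[-0.0069,-0.0005,0],[0,0,-0.03]],[0.1,[-0.0069,-0.0005,0],[0,0,-0.03]],[0.1,[-0.0069,-0.0005,0],[0,0,-0.03]],[0.1,[0,0,0],[0,0,0]]]'

```text
time_s: 14.97
eef_pos: [0.4545, -0.0798, 0.2673]
eef_rot: [-0.698, 0.707, 0.021, 0.113]
wrist_force: [13.7, 0.9, -7.6]
opening: 0.273
```

move_arm --moves '[[0.1,[0.007,-0.0006,0],[0,0,0.03]],[0.1,[0.007,-0.0006,0],[0,0,0.03]],[0.1,[0.007,-0.0006,0],[0,0,0.03]],[0.1,[0.007,-0.0006,0],[0,0,0.03]],[0.1,[0.007,-0.0006,0],[0,0,0.03]],[0.1,[0.007,-0.0006,0],[0,0,0.03]],[0.1,[0,0,0],[0,0,0]]]'

```text
time_s: 15.55
eef_pos: [0.4946, -0.0849, 0.2735]
eef_rot: [0.706, -0.705, 0.047, -0.045]
wrist_force: [0.3, 0.1, -3.0]
opening: 0.27
```

```bash
python3 -c "
from rock import *
block('tilt4.png')"
```

```text
15.55 [ 0.4946 -0.0849  0.2735] tilt 0.19 -0.04 yaw -7.43 0.27 [ 0.3  0.1 -3. ] [0.   0.01 0.01]
orange 243 pct [[-0.0234, -0.0096, 0.0197], [-0.0095, 0.0146, 0.0181], [0.0249, 0.0521, 0.0705]]
+y face 189 [array([ 5.1, 47.2]), array([54.2, 85. ]), np.float64(69.6)]
plate z 0.0233
```

Only about 3 N of load and no moment remain, so the block is free. Raising it to about 47 mm and centring it.

move_arm --moves '[[0.1,[0.0005,-0.003,0],[0,0,0]],[0.1,[0.0005,-0.005,0],[0,0,0]],[0.1,[0.0005,-0.006,0],[0,0,-0.003]],[0.1,[0,-0.005,0],[0,0,0]],[0.1,[0,-0.003,0],[0,0,0]],[0.1,[0,0,0],[0,0,0]],[0.1,[0,0,0],[0,0,0]],[0.1,[0,0,0],[0,0,0]]]'

```text
time_s: 16.27
eef_pos: [0.4956, -0.085, 0.2957]
eef_rot: [-0.706, 0.706, -0.045, 0.047]
wrist_force: [0.5, 0.0, -2.7]
opening: 0.27
```

```bash
python3 -c "
from rock import *
from fx import fence
block('end.png')
s=camera('side'); fence('s',s)
P=cloud(s); hsv=cv2.cvtColor(s['pixels'],cv2.COLOR_RGB2HSV).astype(int); H,S=hsv[...,0],hsv[...,1]
q=P[((H<6)|(H>174))&(S>140)&(P[...,2]>.06)&(np.hypot(P[...,0]-.512,P[...,1]-.04)<.06)]
print('red',np.percentile(q,[1,50,99],axis=0).round(4).T.tolist())"
```

```text
16.2667 [ 0.4956 -0.085   0.2957] tilt -0.16 0.02 yaw -7.45 0.27 [ 0.5  0.  -2.7] [ 0.01 -0.02  0.  ]
orange 277 pct [[-0.0212, -0.0041, 0.0184], [-0.0095, 0.0143, 0.0187], [0.0493, 0.0736, 0.0922]]
+y face 220 [array([ 7.1, 46.3]), array([ 47.2, 101.4]), np.float64(18.2)]
plate z 0.0232
s fencetop 42 [[514.3, 39.9], [110.3, 4.9], 82.7] 0.0668
s grey top 57 [[513.7, 58.8], [17.2, 69.8], 1.9] 0.066
s plate 2313 [[504.0, -14.9], [245.6, 150.4], 82.6] 0.0222
red [[0.4857, 0.523, 0.5383], [0.0281, 0.0482, 0.0568], [0.0611, 0.1095, 0.1598]]
```

View pics/end.png

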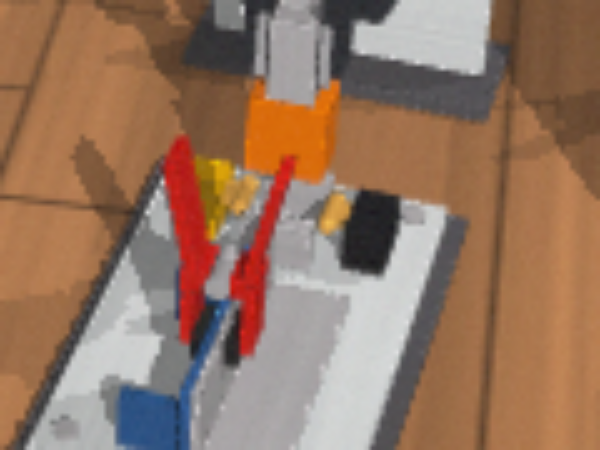

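The block hangs upright and clear of the nest at (293,130), underside about 48 mm up. The clamp is unmoved on the fence at (225,250) and the plate is seated. Handing in.

```bash
python3 -c "
from bench import *
print(hand_in())"
```

```text
the job is handed in; nothing more can be done
None
```

The job is handed in at about 16 s of the 50 s allowed; no verdict was reported.

- **Clamp:** I took the red clamp off its rail and clipped it over the fence and bracket leg. It sits at about mid-fence with its tips about 18 mm below the edge, and the fingers are clear of it. I could not measure the clamping force directly. The camera shows both jaws closed on the joint, and the clamp had not moved by the end.
- **Block:** I rocked it about 10° to yellow, then 10° to black, and repeated until it came free. Vertical wrist force stayed below about 8 N in every reading.
- **Last checks:**
  - The arm holds the block upright (tool tilt under 0.2°), centred within about 1 mm, underside about 48 mm above the nest floor.
  - The load is 2.7 N, which is just the block's weight.
  - The plate, fence and clamp read the same heights as before the rocking, so the fixture is seated.
  - I did not re-measure the bystanders, but nothing came near them.
- **Small disagreements:** the side camera read plate height as 22.2 mm over the whole plate and 23.2 mm on a sub-region. Both stayed constant throughout, so I took the difference as noise. My rectangle fit of the block's +y face gave no usable angle, so the tilt figures come from the tool pose and the pictures.

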